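# Start the screw eye in a cutting board

### The job

Start the closed screw eye in the striped board: take it by its ring, push it firmly down into its pilot hole and, keeping up the push, screw it in (clockwise) by about a quarter turn, so that the thread bites and the eye stays down when you let go. Leave the right-angled hook that stands in the other hole of the board alone.

Things in the scene. Friction and masses are not known exactly. Their poses are not given: they have to be found in the camera images.
- eye_grip (a point): Ring centre of the steel screw eye: closed upright ring, 36 mm across, 10 mm thick, on a 9 mm shank (14 over thread), upright in the striped board (340x200x40 mm, fixed on the table, pencil lying on it). 48 mm above the board's top, on the screw's axis. z up, x in the ring's plane, y across its thickness (pinch there). The screw only slides down and turns in its hole; it cannot come out.
- eye_press (a joint): Depth (m) the eye is pushed down: 0 at start, 0.010 at the stop. The wood springs back with 4 N at 0 to 10 N at the stop; let go before the thread bites, the screw comes up again. Only from 6 mm down can it be turned on and the thread bites; it then stays about 6 mm down by itself.
- eye_turn (a joint): How far the eye is screwed in (rad), clockwise seen from above: 0 at start (blocked the other way), 2.2 at most. Without the push the screw binds after about 0.2 rad; pushed down it turns against about 0.1 N m of friction.
- hook_side (a point): Tip of the other screw: a steel screw of the same stock whose head is a right-angled hook, bent into a straight level arm 36 mm long, 48 mm above the board (this point is the arm's tip). It stands in the other pilot hole of the board, about 170 mm from the eye; the two may stand either way round. Not to be pushed or turned.

How it is judged:
By the outcome, as a careful person would: the job done as asked, in the order asked, and still so for the second after the job is handed in, with the robot touching nothing.
It also fails if it takes over 38 s, if anything falls off the work surface, if the arm or the gripper's body presses on something with over 40 N, if the wrist force passes 120 N, or if a joint passes its speed limit or range.

### The arm

A 7-joint arm with a two-finger parallel gripper is mounted at the origin on the work surface. World frame = base frame: x ahead of the robot, y to its left, z up, the work surface at z = 0. Lengths are in m, angles in rad, forces in N, time in s.
With the tool pointing down it reaches from about 0.4 to 0.85 m from the base axis. Payload 4.5 kg.
Tool frame: the origin (TCP) lies at the very end of the fingers, on their centre line; the grasp point (between the pads) lies 19 mm behind it; z points along the fingers, y is the direction in which the jaws open and shut (so a half turn about z gives the same grasp; the last joint's range is limited). The gripper opens to 88 mm and grips with 3 to 60 N. Pads are 18 mm wide; open, the fingers measure 123 mm over their backs; the gripper's body (75 mm by 187 mm) begins 45 mm behind the grasp point.
Start: joints at [-1.285, 0.689, -0.195, 1.565, 0.157, 0.902, -0.215], TCP at [0.156, 0.605, 0.239] pointing down, gripper open.
Joint ranges: [-3.01, 3.01], [-0.46, 2.08], [-1.47, 1.51], [0.13, 2.56], [-1, 4.14], [0.04, 2.09], [-2.66, 2.66]. Speed limits (rad/s): [2.57, 2.57, 3.14, 3.14, 3.14, 3.14, 3.14].

### API

Orientations are given as a unit quaternion [x, y, z, w].
In Python, from plant import telemetry, imaging, r gives the robot as it stands.
- The arm moves only by the shell command python3 -m creep 'ROWS' [FORCE]. ROWS is JSON, a list of rows, each a list of 5 numbers: the closure in counts, from 0 (fully open) to 255 (shut), then the shift along the tool's x, y, z in m, then the turn about the tool's z in degrees. In form: [[fingers, x, y, z, yaw], ...]. A call has 1 to 10 rows; each row is the pose to reach, as a shift and turn from the pose commanded when the call began, along the tool's axes at that moment; what a row does not reach only later rows make up. A row lasts 1/8 s, in which the tool goes at most 62.5 mm and 10.7 degrees, less where a joint would pass 70% of its speed; a pose out of reach is approached as far as the arm can. A call with a gripper value outside its range is refused whole. The fingers move at their own pace and stop on an object; FORCE is the grip in N (left out, the last holds). Time passes only in rows, so rows that repeat a pose let the fingers close. It gives the time, the measured TCP pose, the force and the opening at its end, in the units of the state.
- telemetry.get_state(): the state, without advancing time (a new reading comes with each control period).
- imaging.snapshot(name): name is "side" or "top"; returns a dict with "image" (400x640x3 uint8, blue, green, red), "camera_matrix" (3x3 intrinsics, pixels), "R" (3x3) and "t" (3): a world point X has camera coordinates R X + t. Camera axes: x right, y down, z forward; pixel columns grow to the right and rows downward; lengths in m; the calibration is good to about 2 mm. A picture is of the moment at which its call begins. There is no depth.
- r.finish_job(): hands the job in, once; it reports no verdict.
Trained networks look in a picture, given as the dict that the camera call returned (one of the last four; its "shot" number tells which), for a name from the list of things; names that differ only in an ending like _2 or _b are one class to them, and where a whole thing is asked for, a point or a joint stands for the part that bears it (a point fixed in the world has none). Each returns a list of dicts, best first, with "score" (0 to 1); they miss things now and then, are a little off and sometimes report something else, mostly with a low value. They report only what shows in the picture. A call takes as long as a camera call.
- imaging.boxes_of(picture, target): "rect" ([left, top, right, bottom] in pixels, round what is visible of it).
- imaging.trace(picture, target): "pixels" (400x640 bool, what is visible of it) and "rect" ([left, top, right, bottom] in pixels, round what is visible of it).
- imaging.place_of(picture, target): "location" ([row, column] in pixels: a listed point, or the origin of a listed thing).
The state is a dict: "clock": time; "q": joint angles; "qd": joint speeds; "joint_torque": joint torques, N m; "tool_pos": TCP position; "eef_rot": TCP orientation; "contact_force": force on the tool from outside, world axes, zero at the start; "moment": the same for the moment, N m; "opening": opening from 0.0 (shut) to 1.0 (fully open).
Only numpy, scipy, OpenCV 4.12 (cv2) and the standard library are available. Lean on these libraries where they do the work, as an engineer would, in place of code of your own. Each camera call takes 0.05 s, during which the arm holds its last target.

## Working session

There is one attempt and no reset: what is moved stays moved. The work goes in short steps, Python scripts to look and compute and a shell command to move; the robot and the scene stay as the last step left them, time stands still between calls to the robot, and variables do not carry over. Pictures are saved under pics/ and viewed, and the job is handed in when it is done.

```bash
mkdir -p pics; ls; cat > h.py <<'E'
import numpy as np, cv2
from plant import telemetry, imaging, r
def ray(p,uv):
    K=np.array(p["camera_matrix"]);R=np.array(p["R"]);t=np.array(p["t"])
    d=R.T@np.linalg.solve(K,[uv[0],uv[1],1.]);return -R.T@t,d/np.linalg.norm(d)
def tri(obs):
    A=np.zeros((3,3));b=np.zeros(3)
    for p,uv in obs:
        c,d=ray(p,uv);M=np.eye(3)-np.outer(d,d);A+=M;b+=M@c
    X=np.linalg.solve(A,b)
    return X,[proj(p,X)-np.array(uv) for p,uv in obs]
def proj(p,X):
    v=np.array(p["camera_matrix"])@(np.array(p["R"])@X+np.array(p["t"]));return v[:2]/v[2]
def atz(p,uv,z):
    c,d=ray(p,uv);return c+d*(z-c[2])/d[2]
E
python3 - <<'E'
from h import *
s=telemetry.get_state();print(s["clock"],s["tool_pos"],s["eef_rot"],s["opening"])
P={n:imaging.snapshot(n) for n in("side","top")}
import pickle;pickle.dump(P,open("p0.pkl","wb"))
for n,p in P.items():
    cv2.imwrite(f"pics/{n}0.png",p["image"])
    for t in("eye_grip","hook_side"):
        print(n,t,[(round(o["score"],2),np.round(o["location"],1)) for o in imaging.place_of(p,t)],[(round(o["score"],2),np.round(o["rect"],1)) for o in imaging.boxes_of(p,t)])
print(telemetry.get_state()["clock"])
E
```

```text
pics
0.0 [0.15560187 0.6046705  0.23791144] [ 1.25526884e-01  9.92089794e-01 -9.15074449e-04 -6.29556985e-05] 1.0013209346379495
side eye_grip [(0.93, array([240. , 290.8]))] [(0.69, array([284.4, 227.7, 295.5, 265.6]))]
side hook_side [(0.56, array([172.1, 316.6]))] [(0.63, array([307.6, 154.4, 319.7, 182. ]))]
top eye_grip [(0.56, array([205.3, 271.2]))] [(0.7, array([259.3, 200.8, 281.8, 215.6]))]
top hook_side [(0.73, array([214.7, 356.5]))] [(0.76, array([351.5, 206.7, 378.3, 222.1]))]
0.5
```

View pics/side0.png

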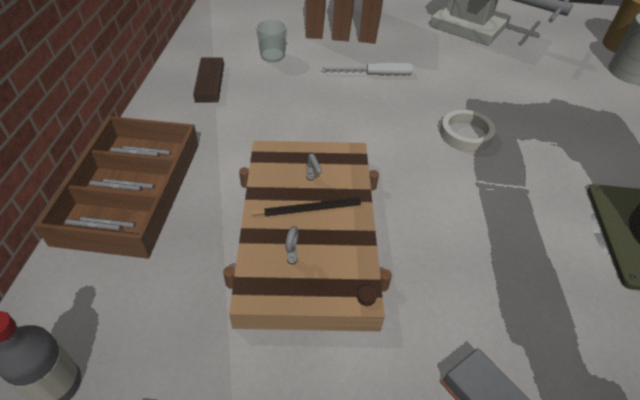

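View pics/top0.png

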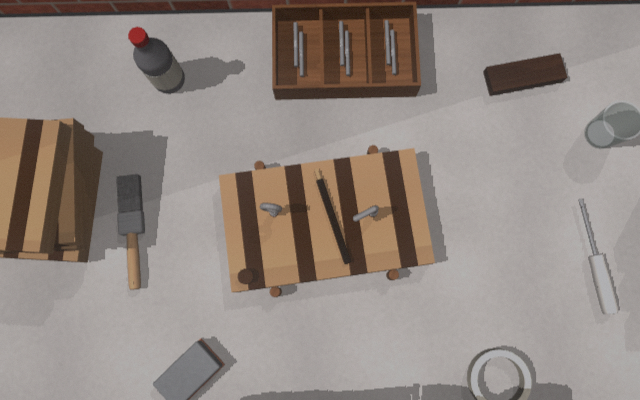

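```bash
python3 - <<'E'
import pickle
from h import *
P=pickle.load(open("p0.pkl","rb"))
for n,p in P.items():
    u,v,w,h=(255,195,80,80) if n=="side" else (240,180,150,55)
    if n=="side": u,v,w,h=240,140,120,140
    c=cv2.resize(p["image"][v:v+h,u:u+w],None,fx=5 if n=="top" else 4,fy=5 if n=="top" else 4,interpolation=cv2.INTER_CUBIC)
    cv2.imwrite(f"pics/{n}0z.png",c)
    R=np.array(p["R"]);print(n,-R.T@p["t"],R[2])
s,t=P["side"],P["top"]
print(tri([(s,(290.8,240)),(t,(271.2,205.3))]))
print(tri([(s,(316.6,172.1)),(t,(356.5,214.7))]))
E
```

```text
side [0.52027015 0.52134255 0.58223777] [ 0.07529694 -0.66510087 -0.74294764]
top [0.44447059 0.06310654 0.86180058] [ 0.17093111 -0.00439401 -0.98527318]
(array([0.58543511, 0.14840403, 0.08584315]), [array([-1.25403283, -0.34914664]), array([-0.04318212,  1.0824691 ])])
(array([0.56707399, 0.01224769, 0.08307456]), [array([-1.24365449, -0.34553092]), array([-0.05900388,  1.23025452])])
```

View pics/side0z.png

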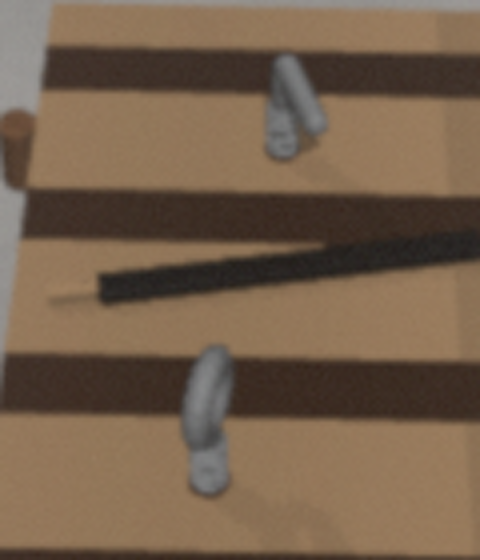

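View pics/top0z.png

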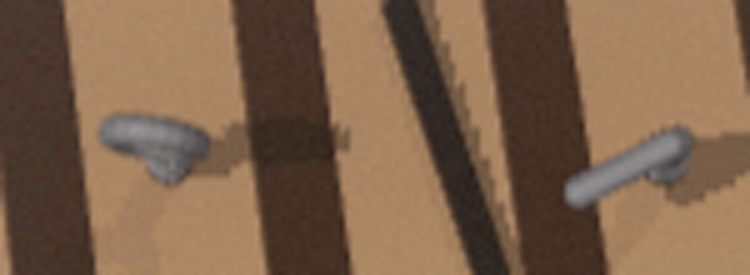

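```bash
cat > fit.py <<'E'
from h import *
import pickle
from scipy.optimize import minimize
P=pickle.load(open("p0.pkl","rb"))
W={"side":(264,212,60,64),"top":(250,192,44,36)}
M={}
for n,p in P.items():
    u,v,w,h=W[n]
    im=p["image"][v:v+h,u:u+w].astype(int)
    M[n]=im
def model(x,y,z,yaw):
    a=np.linspace(0,2*np.pi,60,endpoint=False)
    e=np.array([np.cos(yaw),np.sin(yaw),0])
    c=np.array([x,y,z])
    ring=c+13e-3*(np.cos(a)[:,None]*e+np.sin(a)[:,None]*np.array([0,0,1]))
    return ring
S=6
def sil(n,q,shank=True):
    p=P[n];u,v,w,h=W[n];f=p["camera_matrix"][0][0]
    m=np.zeros((h*S,w*S),np.uint8)
    def disc(X,r):
        cz=(np.array(p["R"])@X+np.array(p["t"]))[2]
        o=(proj(p,X)-[u,v]+.5)*S
        cv2.circle(m,tuple(int(k) for k in np.round(o*16)),int(r*f/cz*S*16),255,-1,cv2.LINE_8,4)
    for X in model(*q):disc(X,5e-3)
    for k in np.arange(18,48,1.5):
        disc(np.array(q[:3])-[0,0,k*1e-3],(4.5e-3 if k<30 else 6e-3))
    return cv2.resize(m,(w,h),interpolation=cv2.INTER_AREA)/255.
E
python3 - <<'E'
from fit import *
T={}
for n,p in P.items():
    im=p["image"].astype(float);sat=im.max(2)-im.min(2)
    # steel: low saturation
    u,v,w,h=W[n]
    s=sat[v:v+h,u:u+w]; print(n,np.percentile(s,[5,25,50,75,95]))
    T[n]=np.clip((40-cv2.GaussianBlur(s,(0,0),.5))/20,0,1)
    g=cv2.resize(T[n]*255,None,fx=6,fy=6,interpolation=cv2.INTER_NEAREST)
    cv2.imwrite(f"pics/{n}_sat.png",np.hstack([g,cv2.resize(p["image"][v:v+h,u:u+w].astype(float),None,fx=6,fy=6,interpolation=cv2.INTER_NEAREST)[...,1]]))
pickle.dump(T,open("T.pkl","wb"))
E
```

```text
side [ 1. 27. 56. 57. 58.]
top [ 4. 30. 68. 71. 72.][ WARN:0@1.001] global loadsave.cpp:1063 imwrite_ Unsupported depth image for selected encoder is fallbacked to CV_8U.
```

View pics/top_sat.png

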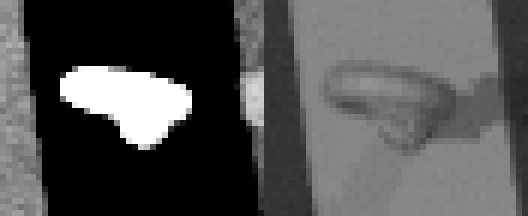

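View pics/side_sat.png

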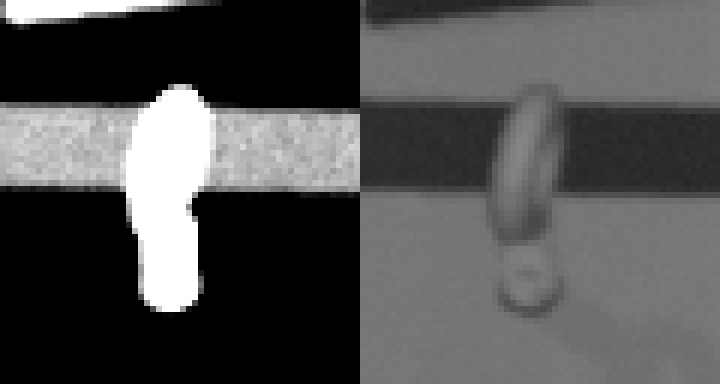

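```bash
cat > dofit.py <<'E'
from fit import *
T={}
for n,p in P.items():
    im=p["image"].astype(float);sat=im.max(2)-im.min(2)
    u,v,w,h=W[n]; s=sat[v:v+h,u:u+w]
    lo,hi=(8,22) if n=="side" else (12,50)
    b=((s<(lo+hi)/2)*255).astype(np.uint8)
    k,l,st,ce=cv2.connectedComponentsWithStats(b)
    cc=[(st[i,4]) if (st[i,0]>3 and st[i,0]+st[i,2]<w-3) else 0 for i in range(1,k)]
    i=1+int(np.argmax(cc)); near=cv2.dilate((l==i).astype(np.uint8),np.ones((3,3)))
    T[n]=np.clip((hi-s)/(hi-lo),0,1)*near
def cost(q,full=False):
    d=0
    for n in P:
        m=sil(n,(q[0],q[1],.088+q[4] if len(q)>4 else .088,q[2])); d+=((m-T[n])**2).sum()
    return d
if __name__=="__main__":
    best=None
    for fixed in (True,False):
        R=[]
        for y0 in np.deg2rad(np.arange(0,180,15)):
            x0=np.array([.5855,.1484,y0]+([] if fixed else [0.])) 
            f=(lambda q:cost(q)) if fixed else (lambda q:cost([q[0],q[1],q[2],0,q[3]]))
            sx=np.vstack([x0]+[x0+np.eye(len(x0))[i]*d for i,d in enumerate([.003,.003,.15]+([] if fixed else [.003]))])
            o=minimize(f,x0,method="Nelder-Mead",options=dict(initial_simplex=sx,maxiter=150,xatol=1e-5,fatol=.01))
            R.append((o.fun,*o.x[:2],np.rad2deg(o.x[2]),*o.x[3:]))
        R.sort();print(np.round(R[:4],4))
    q=R[0]
    for n in P:
        m=sil(n,(q[1],q[2],.088+q[4],np.deg2rad(q[3])))
        a=np.dstack([T[n]*255,m*255,T[n]*255]).astype(np.uint8)
        cv2.imwrite(f"pics/{n}_fit.png",cv2.resize(a,None,fx=8,fy=8,interpolation=cv2.INTER_NEAREST))
    print(T["top"].sum(),T["side"].sum())
E
python3 dofit.py
```

```text
[[26.7874  0.5829  0.1487 79.6987]
 [26.8494  0.5829  0.1486 79.7601]
 [26.8821  0.5831  0.1488 79.4304]
 [26.9376  0.583   0.1488 79.3278]]
[[2.50466e+01 5.82700e-01 1.49000e-01 8.09729e+01 1.50000e-03]
 [2.51096e+01 5.82900e-01 1.48900e-01 7.96942e+01 1.40000e-03]
 [2.51924e+01 5.82800e-01 1.48900e-01 8.00014e+01 1.40000e-03]
 [2.52200e+01 5.82800e-01 1.49000e-01 8.12953e+01 1.70000e-03]]
190.68421052631578 354.8571428571429
```

```bash
python3 -c "
import cv2,numpy as np
a=cv2.imread('pics/side_fit.png');b=cv2.imread('pics/top_fit.png')
c=np.zeros((max(a.shape[0],b.shape[0]),a.shape[1]+b.shape[1],3),np.uint8);c[:a.shape[0],:a.shape[1]]=a;c[:b.shape[0],a.shape[1]:]=b
cv2.imwrite('pics/fit.png',cv2.resize(c,None,fx=.9,fy=.9))"
```

```text
(no output)
```

View pics/fit.png

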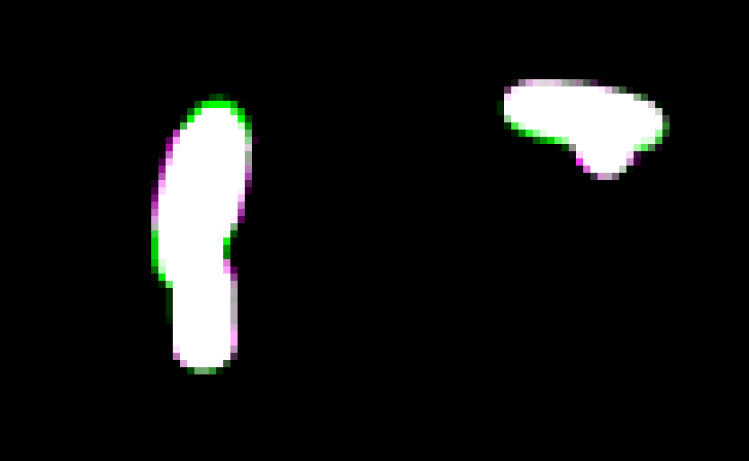

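```bash
python3 - <<'E'
from dofit import *
p=P["top"]
for nm,uv in dict(stack_corner_r=(100,160),stack_br=(80,260),stack_tl=(0,120),bottle=(165,80),cap=(137,38),tooltip=(130,285),tool_top=(128,178),block=(190,375),trayL=(275,95),knobs=(247,276)).items(): print(nm,[np.round(atz(p,uv,z)[:2],3) for z in (0,.1,.2)])
# yaw with free per-camera image offsets
from scipy.ndimage import shift
for n in P:
    for pitch in [0]:
        R=[]
        for yaw in range(60,105,4):
            m=sil(n,(.5828,.149,.089,np.deg2rad(yaw)))
            f=lambda o:((shift(m,o,order=1)-T[n])**2).sum()
            o=minimize(f,[0,0],method="Nelder-Mead",options=dict(initial_simplex=[[0,0],[1,0],[0,1]]));R.append((yaw,round(o.fun,1),*np.round(o.x,2)))
        print(n,R)
E
```

```text
stack_corner_r [array([0.694, 0.467]), array([0.665, 0.42 ]), array([0.636, 0.373])]
stack_br [array([0.514, 0.492]), array([0.506, 0.442]), array([0.498, 0.392])]
stack_tl [array([0.774, 0.654]), array([0.736, 0.586]), array([0.698, 0.517])]
bottle [array([0.845, 0.354]), array([0.798, 0.32 ]), array([0.752, 0.287])]
cap [array([0.931, 0.41 ]), array([0.874, 0.369]), array([0.818, 0.329])]
tooltip [array([0.469, 0.403]), array([0.466, 0.363]), array([0.463, 0.324])]
tool_top [array([0.659, 0.415]), array([0.634, 0.374]), array([0.609, 0.333])]
block [array([0.317, 0.295]), array([0.332, 0.269]), array([0.346, 0.242])]
trayL [array([0.81, 0.15]), array([0.768, 0.14 ]), array([0.725, 0.13 ])]
knobs [array([0.479, 0.2  ]), array([0.475, 0.184]), array([0.471, 0.169])]
side [(60, np.float64(81.5), np.float64(-0.45), np.float64(-0.24)), (64, np.float64(66.3), np.float64(-0.4), np.float64(-0.22)), (68, np.float64(51.4), np.float64(-0.44), np.float64(0.22)), (72, np.float64(37.0), np.float64(-0.39), np.float64(0.19)), (76, np.float64(24.1), np.float64(-0.33), np.float64(0.13)), (80, np.flo
[... 451 characters left out ...]
0.38), np.float64(-0.42)), (64, np.float64(33.0), np.float64(0.33), np.float64(-0.36)), (68, np.float64(23.3), np.float64(0.24), np.float64(-0.27)), (72, np.float64(13.2), np.float64(-0.2), np.float64(-0.23)), (76, np.float64(5.8), np.float64(-0.17), np.float64(-0.1)), (80, np.float64(4.0), np.float64(-0.2), np.float64(-0.06)), (84, np.float64(8.2), np.float64(-0.27), np.float64(-0.13)), (88, np.float64(16.8), np.float64(-0.34), np.float64(-0.19)), (92, np.float64(27.3), np.float64(-0.39), np.float64(-0.23)), (96, np.float64(39.2), np.float64(-0.41), np.float64(-0.26)), (100, np.float64(51.2), np.float64(-0.42), np.float64(-0.3)), (104, np.float64(63.2), np.float64(-0.43), np.float64(0.33))]
```

```bash
python3 -m creep '[[0,-0.03,-0.03,-0.01,6],[0,-0.08,-0.08,-0.02,16],[0,-0.12,-0.12,-0.02,26],[0,-0.16,-0.16,-0.02,36],[0,-0.20,-0.20,-0.02,46],[0,-0.25,-0.215,-0.02,56],[0,-0.30,-0.235,-0.02,66]]' 20; python3 - <<'E'
from h import *
s=telemetry.get_state();print(s["clock"],np.round(s["q"],3),s["tool_pos"],s["eef_rot"],s["contact_force"])
E
```

```text
clock: 1.38
tool_pos: [0.389, 0.3024, 0.2592]
eef_rot: [0.647, 0.762, 0.001, -0.0]
contact_force: [-0.4, 1.1, -0.6]
opening: 1.001
1.375 [-0.822  0.489  0.104  1.941 -0.075  0.714 -0.511] [0.38898161 0.30242031 0.25919717] [ 6.47492512e-01  7.62071367e-01  8.12288412e-04 -1.33908904e-04] [-0.42682443  1.06920513 -0.6124205 ]
```

```bash
python3 -m creep '[[0,-0.04,0.036,0,6],[0,-0.08,0.072,0,12],[0,-0.12,0.109,0,19],[0,-0.16,0.146,0.02,19],[0,-0.1827,0.1665,0.06,19],[0,-0.1827,0.1665,0.11,19],[0,-0.1827,0.1665,0.125,19],[0,-0.1827,0.1665,0.125,19]]'; python3 - <<'E'
from h import *
import pickle
P={n:imaging.snapshot(n) for n in("side","top")}
s=telemetry.get_state();print(s["clock"],np.round(s["q"],3),s["tool_pos"],s["eef_rot"],s["contact_force"])
pickle.dump((P,s),open("p1.pkl","wb"))
for n,p in P.items(): cv2.imwrite(f"pics/{n}1.png",p["image"])
E
```

```text
clock: 2.38
tool_pos: [0.5818, 0.1511, 0.1336]
eef_rot: [0.763, 0.647, -0.0, -0.0]
contact_force: [0.2, 0.2, 1.2]
opening: 1.001
2.475 [-0.408  0.798  0.138  1.739 -0.172  0.613 -0.335] [0.58326872 0.15136502 0.13545196] [7.62531190e-01 6.46949669e-01 1.42910411e-03 5.18534804e-04] [-0.38246554  0.07840118 -0.00072247]
```

View pics/side1.png

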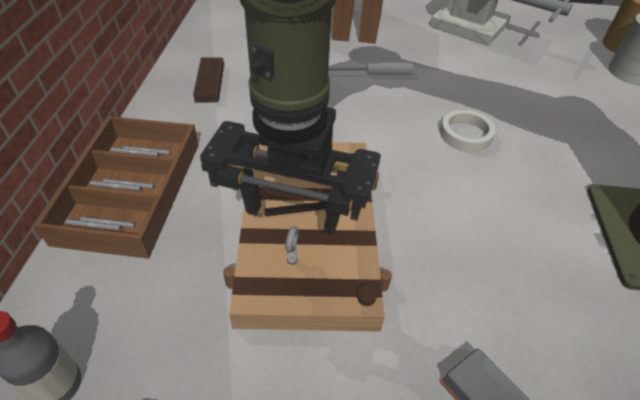

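View pics/top1.png

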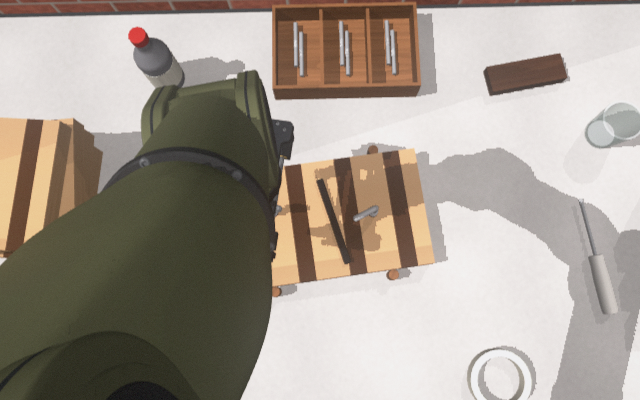

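```bash
python3 - <<'E'
from h import *
import pickle
from scipy.spatial.transform import Rotation as Ro
P,s=pickle.load(open("p1.pkl","rb"));p=P["side"]
R=Ro.from_quat(s["eef_rot"]).as_matrix();T=np.array(s["tool_pos"]);print(R.round(3))
im=cv2.resize(p["image"][160:280,220:400],None,fx=4,fy=4,interpolation=cv2.INTER_CUBIC)
def dot(X,c):
    q=(proj(p,X)-[220,160]+.5)*4;cv2.circle(im,(int(q[0]),int(q[1])),3,c,-1);return proj(p,X).round(1)
for y in(-.0615,-.044,0,.044,.0615):
    for x in(-.009,.009): print(y,x,dot(T+R@[x,y,0],(0,0,255)))
print(dot(np.array([.5828,.149,.0885]),(0,255,0)))
cv2.imwrite("pics/s1z.png",im)
E
```

```text
[[ 0.163  0.987  0.003]
 [ 0.987 -0.163  0.001]
 [ 0.002  0.003 -1.   ]]
-0.0615 -0.009 [339.9 223.9]
-0.0615 0.009 [336.2 234.8]
-0.044 -0.009 [326.3 220.6]
-0.044 0.009 [322.4 231.4]
0 -0.009 [292.6 212.4]
0 0.009 [288.1 222.9]
0.044 -0.009 [259.9 204.4]
0.044 0.009 [254.8 214.6]
0.0615 -0.009 [247.1 201.3]
0.0615 0.009 [241.8 211.3]
[291.4 239. ]
```

View pics/s1z.png

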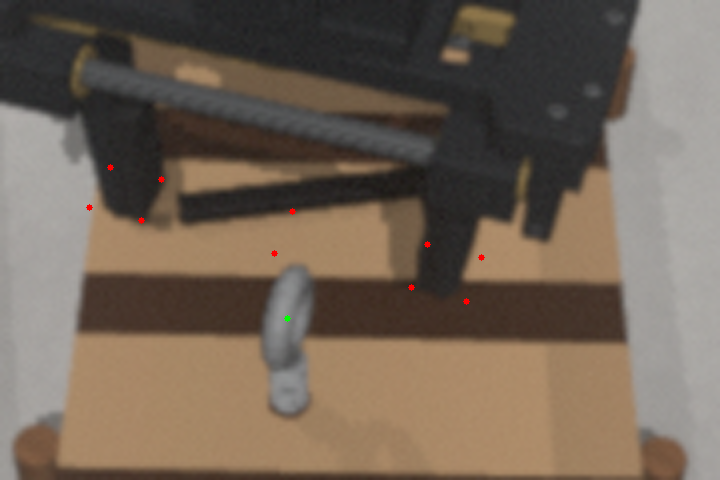

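```bash
python3 -m creep '[[0,-0.0024,0.001,0.02,0],[0,-0.0024,0.001,0.04,0],[0,-0.0024,0.001,0.055,0],[60,-0.0024,0.001,0.064,0],[140,-0.0024,0.001,0.064,0],[140,-0.0024,0.001,0.064,0],[140,-0.0024,0.001,0.064,0],[140,-0.0024,0.001,0.064,0]]'; python3 - <<'E'
from h import *
import pickle
from scipy.spatial.transform import Rotation as Ro
p=imaging.snapshot("side")
s=telemetry.get_state();print(s["clock"],np.round(s["q"],3),s["tool_pos"],s["eef_rot"],s["contact_force"],s["moment"],s["opening"])
R=Ro.from_quat(s["eef_rot"]).as_matrix();T=np.array(s["tool_pos"])
cv2.imwrite("pics/side2.png",p["image"])
im=cv2.resize(p["image"][200:290,240:360],None,fx=6,fy=6,interpolation=cv2.INTER_CUBIC)
def dot(X,c):
    q=(proj(p,X)-[240,200]+.5)*6;cv2.circle(im,(int(q[0]),int(q[1])),3,c,-1);return q.round()
h=.044*s["opening"]
for y in(-h,0,h):
    for x in(-.009,.009): print(y,x,dot(T+R@[x,y,0],(0,0,255)))
print(dot(np.array([.5828,.149,.0885]),(0,255,0)))
cv2.imwrite("pics/s2z.png",im)
E
```

```text
clock: 3.48
tool_pos: [0.5831, 0.148, 0.0701]
eef_rot: [0.763, 0.647, 0.0, 0.0]
contact_force: [-0.3, 0.8, -0.8]
opening: 0.464
3.525 [-0.387  0.897  0.11   1.767 -0.185  0.487 -0.319] [0.58299801 0.14802577 0.06997066] [7.62806989e-01 6.46626208e-01 2.01336344e-04 6.34792133e-05] [-0.52381906 -0.24243682  0.02060158] [-0.12099589  0.09717346 -0.00521707] 0.453221043482412
-0.019941725913226127 -0.009 [408. 274.]
-0.019941725913226127 0.009 [384. 336.]
0 -0.009 [324. 253.]
0 0.009 [299. 314.]
0.019941725913226127 -0.009 [242. 232.]
0.019941725913226127 0.009 [216. 293.]
[311. 237.]
```

View pics/s2z.png

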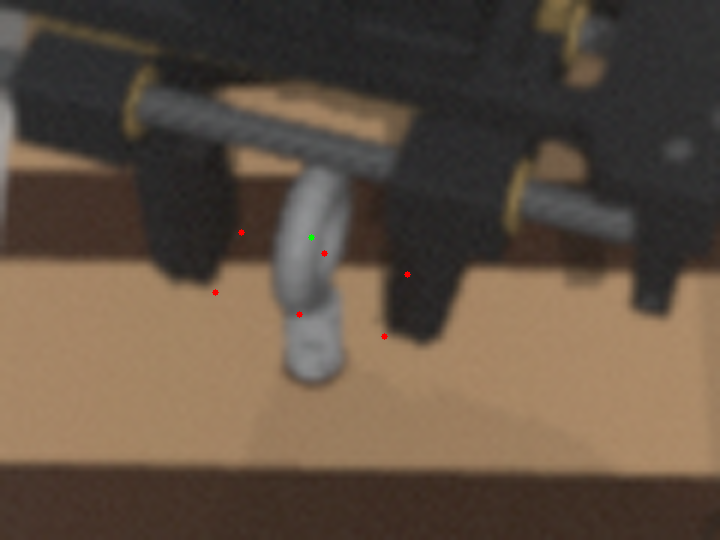

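```bash
python3 -m creep '[[200,0,0,0,0],[255,0,0,0,0],[255,0,0,0,0],[255,0,0,0,0],[255,0,0,0,0],[255,0,0,0,0]]' 50; python3 - <<'E'
from h import *
s=telemetry.get_state();print(s["clock"],s["tool_pos"],s["eef_rot"],s["contact_force"],s["moment"],s["opening"])
E
```

```text
clock: 4.28
tool_pos: [0.5824, 0.1481, 0.0697]
eef_rot: [0.763, 0.647, -0.0, -0.0]
contact_force: [-2.8, -0.3, 2.1]
opening: 0.104
4.275 [0.58238207 0.14807784 0.06969837] [ 7.62741245e-01  6.46703624e-01 -3.27648790e-04 -3.30502046e-04] [-2.79401644 -0.31355564  2.09858634] [0.01711108 0.50123986 0.03748363] 0.10433837933715175
```

```bash
python3 -m creep '[[255,0,0,0.004,0],[255,0,0,0.008,0],[255,0,0,0.011,0],[255,0,0,0.012,0],[255,0,0,0.012,0]]' 60; python3 - <<'E'
from h import *
s=telemetry.get_state();print(s["clock"],s["tool_pos"],s["eef_rot"],s["contact_force"],s["moment"],s["opening"])
p=imaging.snapshot("side");cv2.imwrite("pics/s3z.png",cv2.resize(p["image"][200:290,240:360],None,fx=6,fy=6,interpolation=cv2.INTER_CUBIC))
E
```

```text
clock: 4.9
tool_pos: [0.5826, 0.1481, 0.0595]
eef_rot: [0.763, 0.647, 0.0, -0.0]
contact_force: [-5.2, -0.7, 19.5]
opening: 0.107
4.9 [0.58260115 0.14808503 0.05947729] [ 7.62843245e-01  6.46583400e-01  1.16506323e-04 -2.77729365e-04] [-5.20208048 -0.68780851 19.54327885] [-0.1339048  1.5108054  0.1153787] 0.1070422069025976
```

View pics/s3z.png

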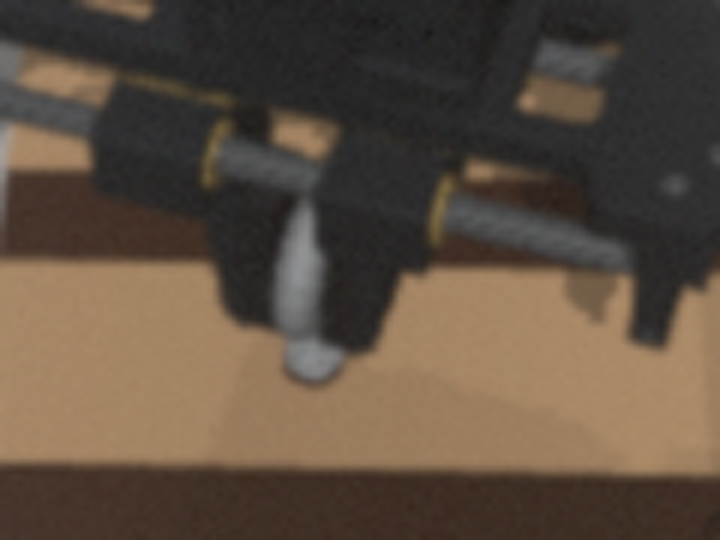

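```bash
python3 -m creep '[[255,0,0,0,4],[255,0,0,0,10],[255,0,0,0,16],[255,0,0,0,22],[255,0,0,0,28],[255,0,0,0,34],[255,0,0,0,40],[255,0,0,0,40]]'; python3 - <<'E'
from h import *
s=telemetry.get_state();print(s["clock"],s["q"],s["tool_pos"],s["eef_rot"],s["contact_force"],s["moment"],s["opening"])
p=imaging.snapshot("side");cv2.imwrite("pics/s4z.png",cv2.resize(p["image"][200:290,240:360],None,fx=6,fy=6,interpolation=cv2.INTER_CUBIC))
E
```

```text
clock: 5.95
tool_pos: [0.5819, 0.1484, 0.0595]
eef_rot: [0.938, 0.346, -0.001, -0.001]
contact_force: [-7.9, 1.2, 20.4]
opening: 0.108
5.95 [-0.47527934  0.93196972  0.26932353  1.7754546  -0.46612911  0.49884221
 -0.75921717] [0.5819486  0.14840794 0.05947737] [ 9.38081489e-01  3.46413500e-01 -5.07171380e-04 -7.40892045e-04] [-7.91161187  1.1996593  20.37194557] [-0.0137543   1.79101149 -0.0168682 ] 0.10808451626713472
```

View pics/s4z.png

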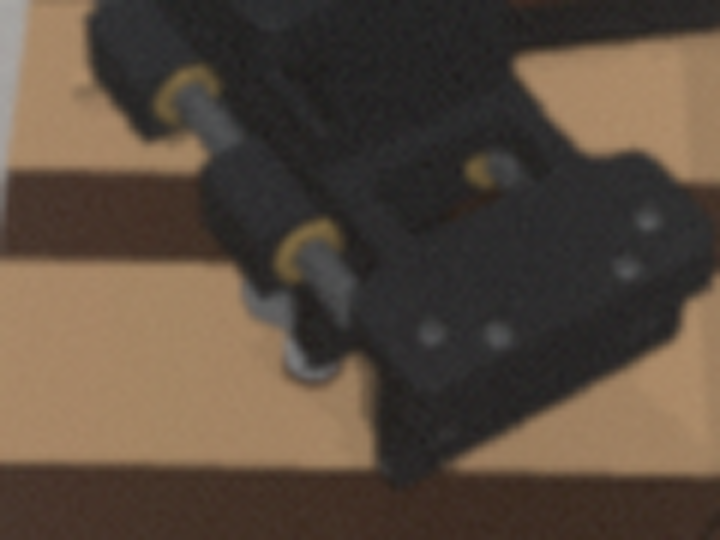

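```bash
python3 -m creep '[[255,0,0,0,5],[255,0,0,0,11],[255,0,0,0,17],[255,0,0,0,23],[255,0,0,0,29],[255,0,0,0,35],[255,0,0,0,41],[255,0,0,0,47],[255,0,0,0,53],[255,0,0,0,53]]'; python3 - <<'E'
from h import *
s=telemetry.get_state();print(s["clock"],s["q"],s["tool_pos"],s["eef_rot"],s["contact_force"],s["moment"],s["opening"])
p=imaging.snapshot("side");cv2.imwrite("pics/side5.png",p["image"])
E
```

```text
clock: 7.25
tool_pos: [0.5817, 0.1493, 0.0595]
eef_rot: [0.994, -0.108, -0.001, -0.001]
contact_force: [-8.7, 2.6, 21.0]
opening: 0.103
7.25 [-0.59579825  0.97963809  0.49916517  1.78197523 -0.79517499  0.59529245
 -1.38677874] [0.58170374 0.14925457 0.05947896] [ 0.99412536 -0.10822165 -0.00114916 -0.00123237] [-8.69978436  2.55087725 21.00707312] [4.49156430e-01 2.06451167e+00 1.24775607e-03] 0.10301219181854976
```

View pics/side5.png

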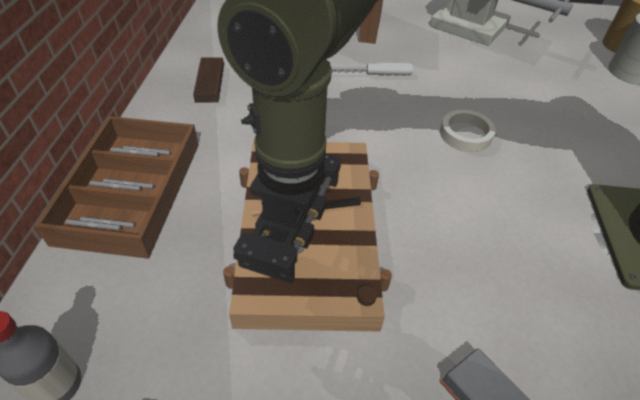

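```bash
python3 -m creep '[[255,0,0,-0.001,0],[200,0,0,-0.001,0],[130,0,0,-0.001,0],[100,0,0,-0.001,0],[100,0,0,-0.001,0],[100,0,0,-0.015,0],[100,0,0,-0.06,0],[100,0,0,-0.12,0]]' 20; python3 - <<'E'
from h import *
s=telemetry.get_state();print(s["clock"],s["tool_pos"],s["eef_rot"],s["contact_force"],s["moment"],s["opening"])
p=imaging.snapshot("side");cv2.imwrite("pics/side6.png",p["image"])
E
```

```text
clock: 8.3
tool_pos: [0.5821, 0.1479, 0.1788]
eef_rot: [0.994, -0.108, -0.001, 0.0]
contact_force: [0.8, 1.0, 0.6]
opening: 0.605
8.3 [0.58206694 0.14790164 0.17884933] [ 9.94112926e-01 -1.08343478e-01 -9.93673779e-04  4.41027151e-04] [0.83667466 1.01430436 0.60897334] [0.03422993 0.03809121 0.00278895] 0.6049514610029663
```

View pics/side6.png

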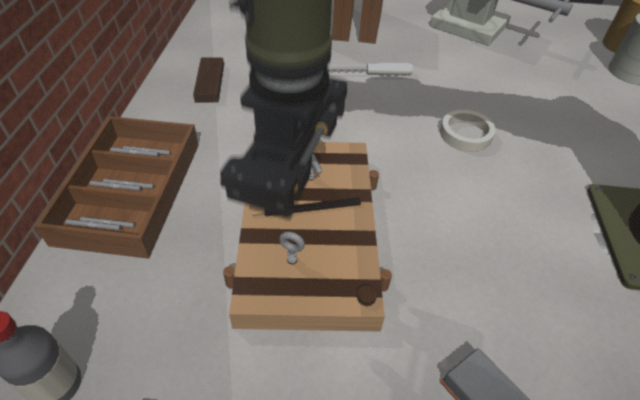

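```bash
python3 -m creep '[[100,0,0,-0.05,0],[100,-0.05,0,-0.08,0],[100,-0.10,0,-0.08,0],[100,-0.14,0,-0.08,0],[100,-0.14,0,-0.08,0]]'; python3 - <<'E'
from h import *
import pickle
P={n:imaging.snapshot(n) for n in("side","top")};s=telemetry.get_state();print(s["clock"],s["tool_pos"],s["contact_force"])
pickle.dump(P,open("p7.pkl","wb"))
for n,p in P.items(): cv2.imwrite(f"pics/{n}7.png",p["image"])
p=P["side"];cv2.imwrite("pics/s7z.png",cv2.resize(p["image"][140:280,240:360],None,fx=4,fy=4,interpolation=cv2.INTER_CUBIC))
Q=pickle.load(open("p0.pkl","rb"))["side"]
a,b=[cv2.cvtColor(x["image"],6)[145:188,300:330].astype(np.float32) for x in (Q,p)]
print("hook shift",cv2.phaseCorrelate(a,b))
W=(264,212,60,64)
import fit
from scipy.optimize import minimize
u,v,w,h=W
im=p["image"].astype(float);sat=(im.max(2)-im.min(2))[v:v+h,u:u+w]
b=((sat<15)*255).astype(np.uint8);k,l,st,ce=cv2.connectedComponentsWithStats(b)
i=l[30,28] if l[30,28] else 1+np.argmax(st[1:,4]);print(st)
i=min((j for j in range(1,k) if st[j,4]>60),key=lambda j:abs(ce[j]-[28,36]).sum())
T=np.clip((22-sat)/14,0,1)*cv2.dilate((l==i).astype(np.uint8),np.ones((3,3)))
fit.P={"side":p}
f=lambda q:((fit.sil("side",(.5828,.149,.0885-q[0],q[1]))-T)**2).sum()
for y in(-30,-10,10,30):
    o=minimize(f,[.006,np.deg2rad(y)],method="Nelder-Mead",options=dict(initial_simplex=[[.006,np.deg2rad(y)],[.009,np.deg2rad(y)],[.006,np.deg2rad(y+8)]]));print(o.fun,o.x[0],np.rad2deg(o.x[1]))
E
```

```text
clock: 8.98
tool_pos: [0.4432, 0.179, 0.2582]
eef_rot: [0.994, -0.107, -0.001, -0.001]
contact_force: [1.3, 0.4, -1.0]
opening: 0.606
9.075 [0.44686993 0.17823198 0.25847879] [-0.06735464  0.85599897  0.46874762]
hook shift ((0.03381240885643422, 0.52656421325268), 0.92299611904003)
[[   0    0   60   64 3323]
 [   2    0   24    3   47]
 [  15   19   26   32  470]]
29.148450909775676 0.0037049586251378065 -13.975191742181776
29.164862180166182 0.00373180070630042 -14.119899957207961
29.3610746259288 0.003685417246073486 -13.246991336345666
29.11553170287723 0.0037796615750994547 -13.48651702236387
```

View pics/s7z.png

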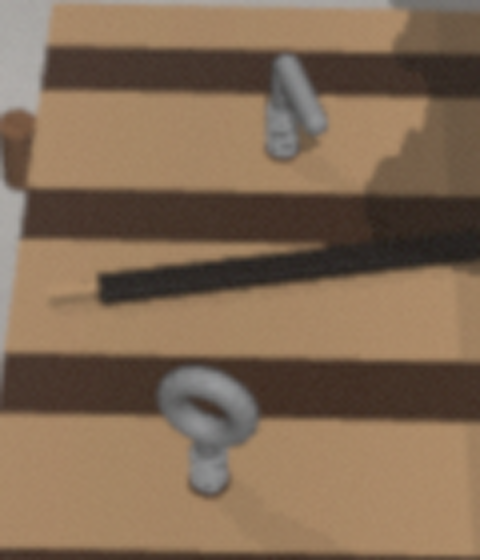

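View pics/top7.png

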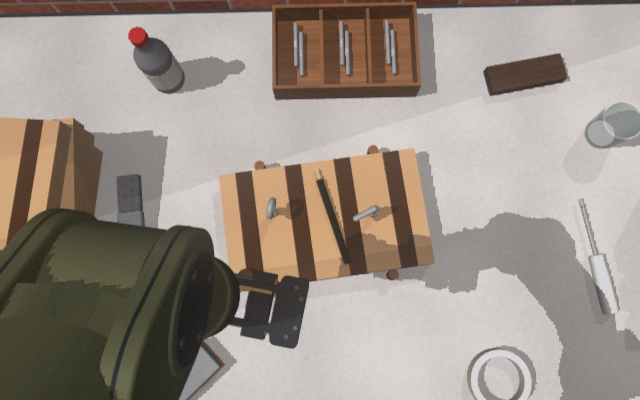

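```bash
cat > chk.py <<'E'
from h import *
import pickle,fit
from scipy.optimize import minimize
A=pickle.load(open("p0.pkl","rb"));B=pickle.load(open("p7.pkl","rb"))
S=6
def sil(p,W,q):
    x,y,z,yaw=q;u,v,w,h=W;f=p["camera_matrix"][0][0];m=np.zeros((h*S,w*S),np.uint8)
    L=[(X,5e-3) for X in fit.model(*q)]+[(np.array([x,y,zz]),4.5e-3 if z-zz<.030 else 6.5e-3) for zz in np.arange(.040,z-.017,.001)]
    for X,r in L:
        cz=(np.array(p["R"])@X+np.array(p["t"]))[2];o=(proj(p,X)-[u,v]+.5)*S
        cv2.circle(m,tuple(int(k) for k in np.round(o*16)),int(r*f/cz*S*16),255,-1,cv2.LINE_8,4)
    return cv2.resize(m,(w,h),interpolation=cv2.INTER_AREA)/255.
def mask(p,W,lo,hi):
    u,v,w,h=W;im=p["image"].astype(float);sat=(im.max(2)-im.min(2))[v:v+h,u:u+w]
    k,l,st,ce=cv2.connectedComponentsWithStats(((sat<(lo+hi)/2)*255).astype(np.uint8))
    i=min((j for j in range(1,k) if st[j,4]>60),key=lambda j:abs(ce[j]-[w/2,h/2]).sum())
    return np.clip((hi-sat)/(hi-lo),0,1)*cv2.dilate((l==i).astype(np.uint8),np.ones((3,3))),ce[i],st[i]
if __name__=="__main__":
    Ws=(264,212,60,64);Wt=(250,192,44,36)
    for nm,P,y0 in(("before",A,80),("after",B,-13)):
        Ts,_,ss=mask(P["side"],Ws,8,22);Tt,_,stt=mask(P["top"],Wt,12,50)
        print(nm,ss,stt)
        f=lambda q:((sil(P["side"],Ws,(q[0],q[1],q[2],q[3]))-Ts)**2).sum()+((sil(P["top"],Wt,q)-Tt)**2).sum()
        x0=np.array([.5828,.149,.086,np.deg2rad(y0)]);o=minimize(f,x0,method="Nelder-Mead",options=dict(initial_simplex=np.vstack([x0]+[x0+np.eye(4)[i]*d for i,d in enumerate((.003,.003,-.004,.15))])))
        print(o.fun,o.x[:3],np.rad2deg(o.x[3]))
    Wh=(296,146,36,46)
    for P in(A,B): print("hook side",mask(P["side"],Wh,8,22)[1:], "top",mask(P["top"],(345,198,40,32),12,50)[1:])
E
python3 chk.py
```

```text
before [ 21  15  14  36 357] [ 10  11  22  14 193]
37.19761467826498 [0.58311234 0.14854058 0.08740932] 79.60764264659923
after [ 15  19  26  32 470] [ 16   6  12  21 179]
37.60927885683631 [0.5830582  0.14881911 0.08451542] -12.777930604666507
hook side (array([16.23461538, 19.83076923]), array([ 11,   7,  14,  26, 260], dtype=int32)) top (array([20.85294118, 15.35294118]), array([  7,   8,  27,  17, 204], dtype=int32))
hook side (array([16.292, 20.036]), array([ 11,   8,  14,  25, 250], dtype=int32)) top (array([20.99481865, 15.2642487 ]), array([  8,   8,  26,  16, 193], dtype=int32))
```

```bash
python3 - <<'E'
from chk import *
Ws=(264,212,60,64);Wt=(250,192,44,36)
out=[]
for nm,P,y0 in(("before",A,80),("after",B,-13)):
    Ts,_,ss=mask(P["side"],Ws,8,22);Tt,_,stt=mask(P["top"],Wt,12,50)
    for z in np.arange(.078,.0925,.002):
        y=np.deg2rad(y0)
        cs=min(((sil(P["side"],Ws,(.583,.1487,z,y+d))-Ts)**2).sum() for d in np.arange(-.1,.1,.02));ct=((sil(P["top"],Wt,(.583,.1487,z,y))-Tt)**2).sum()
        print(nm,round(z,4),cs.round(1),ct.round(1))
    for z in (.082,.0845,.088):
        m=sil(P["side"],Ws,(.583,.1487,z,np.deg2rad(y0)));out.append(np.dstack([Ts,m,Ts])*255)
    out[-1]=out[-1]
cv2.imwrite("pics/cmp.png",cv2.resize(np.vstack([np.hstack(out[:3]),np.hstack(out[3:])]).astype(np.uint8),None,fx=4,fy=4,interpolation=0))
p=B["side"];K=p["camera_matrix"];print(K[0][0],proj(p,np.array([.583,.1487,.088])),proj(p,np.array([.583,.1487,.078])))
q={n:imaging.snapshot(n) for n in("side","top")}
pts={n:imaging.place_of(q[n],"eye_grip") for n in q};print(pts)
o=[(q[n],pts[n][0]["location"][::-1]) for n in q if pts[n]]
if len(o)==2:print(tri(o))
E
```

```text
before 0.078 89.7 36.8
before 0.08 75.6 30.1
before 0.082 61.7 22.6
before 0.084 47.4 15.4
before 0.086 34.2 9.7
before 0.088 31.4 6.1
before 0.09 36.0 4.7
before 0.092 44.5 5.5
after 0.078 145.8 26.5
after 0.08 101.5 21.0
after 0.082 56.1 15.1
after 0.084 28.8 10.6
after 0.086 50.5 8.8
after 0.088 95.1 9.6
after 0.09 139.3 12.3
after 0.092 178.8 16.2
466.56316034550827 [291.30290406 239.04791053] [291.37470831 243.58010415]
{'side': [{'location': [242.5, 291.1], 'score': 0.81}], 'top': [{'location': [206.2, 271.1], 'score': 0.62}]}
(array([0.58489194, 0.1490729 , 0.08126913]), [array([-1.18849888, -0.3302264 ]), array([-0.04196646,  1.02479677])])
```

View pics/cmp.png

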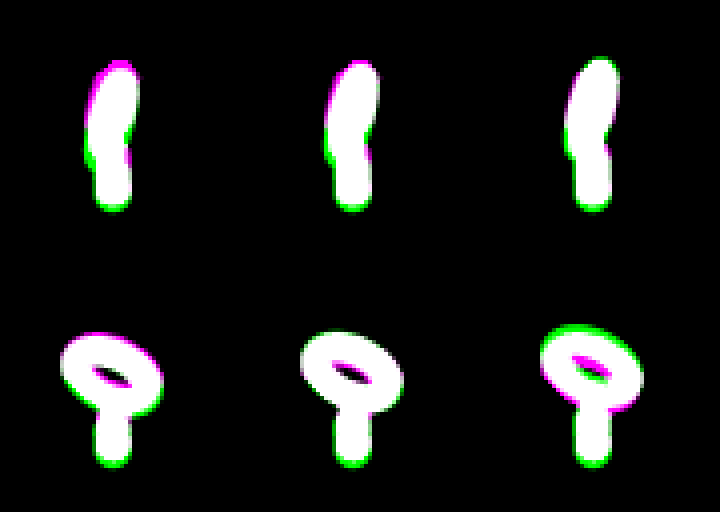

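```bash
python3 - <<'E'
from chk import *
from scipy.ndimage import shift
Ws=(264,212,60,64);Wt=(250,192,44,36)
C={n:imaging.snapshot(n) for n in("side","top")}
print("clock",telemetry.get_state()["clock"],"diff p7-now in eye window",np.abs(C["side"]["image"][212:276,264:324].astype(int)-B["side"]["image"][212:276,264:324]).mean())
D=[]
for P in(A,B,C): D.append((mask(P["side"],Ws,8,22)[0],mask(P["top"],Wt,12,50)[0]))
def cost(q):
    x,y,za,zb,ya,yb,su,sv=q[:8];tot=0
    for (P,z,yw,(Ts,Tt)) in((A,za,ya,D[0]),(C,zb,yb,D[2])):
        tot+=((shift(sil(P["side"],Ws,(x,y,z,yw)),(sv,su),order=1)-Ts)**2).sum()
        tot+=((sil(P["top"],Wt,(x,y,z,yw))-Tt)**2).sum()
    return tot
for free in(True,False):
    f=cost if free else (lambda q:cost(np.r_[q[:2],.088,q[3:]]))
    x0=np.array([.583,.1487,.088,.083,1.39,-.22,0,0]);b=None
    for k in range(3):
        o=minimize(f,x0,method="Nelder-Mead",options=dict(maxiter=700,initial_simplex=np.vstack([x0]+[x0+np.eye(8)[i]*d for i,d in enumerate((.003,.003,-.003,.003,.1,.1,.6,-.6))])));x0=o.x
    print(free,o.fun,o.x.round(4))
E
```

```text
clock 9.375 diff p7-now in eye window 1.2479166666666666
True 36.95068573724441 [ 0.5839  0.1495  0.0843  0.0804  1.401  -0.2196  0.7472 -2.1195]
False 45.418525576097466 [ 0.5836  0.1494  0.088   0.0811  1.4022 -0.2106  0.6857 -1.6699]
```

```bash
python3 -m creep '[[100,0,0,0,0],[100,0,0,0,0],[100,0,0,0,0],[100,0,0,0,0],[100,0,0,0,0],[100,0,0,0,0]]'; python3 - <<'E'
from chk import *
p=imaging.snapshot("side");Ws=(264,212,60,64)
print(mask(p,Ws,8,22)[1:],mask(B["side"],Ws,8,22)[1:])
s=telemetry.get_state();print(s["clock"],s["contact_force"])
r.finish_job()
E
```

```text
clock: 10.12
tool_pos: [0.4461, 0.1781, 0.2577]
eef_rot: [0.994, -0.108, -0.0, -0.0]
contact_force: [-0.4, 0.5, 0.5]
opening: 0.607
(array([27.54584222, 31.9466951 ]), array([ 15,  19,  26,  32, 469], dtype=int32)) (array([27.53404255, 31.91489362]), array([ 15,  19,  26,  32, 470], dtype=int32))
10.175 [ 1.33382783 -0.22256596 -0.02129853]
the job is handed in; nothing more can be done
```

The screw eye is started and stays down after letting go. I handed the job in at 10.2 s with the robot clear of everything.

- **Press:** I took the ring across its thickness and pushed it down. The tool dropped about 10 mm and read 19.5–21 N, which fits being at the stop. I kept that push on through the whole turn.
- **Turn:** The tool turned clockwise 93°. The ring in the before and after pictures measures about 92°, so it did not slip noticeably in the pads.
- **Stays down:** From about 1.3 s after letting go, the ring's outline did not move between pictures taken 1.1 s apart. The last wrist force was about zero (largest component 1.3 N).
- **Hook:** Its outline stayed within about 0.2 px in both views. One cruder image comparison gave a 0.5 px shift, which I put down to a lighting change.

**Less certain:** the exact depth after release. My estimates from the pictures ranged from about 3 to 7 mm, against the stated 6 mm, because one pixel is about 2 mm here. They all show the eye down rather than sprung back. I did not check the depth by touch, so as not to disturb the screw.

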